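Reset the filler at its key switch and pull the key

TASK

Reset the filling machine at the square key switch: turn its key clockwise (seen from above) to the stop, then back to where it started, the only position in which it comes out. Pull the key straight up out of the switch and put it in the yellow pad holder. Leave the key of the round switch alone.

Things in the scene. Friction and masses are not known exactly. Their poses are not given: they have to be found in the camera images.
- key_bow (a point): Centre of the bow (grip) of the 90 g steel key standing in the square switch (grey 84x84x50 mm block, fixed). Bow: rectangular plate 34 wide (its x) x 10 thick (y) x 32 mm high; z up = lock axis. The point is 79 mm above the counter, 29 above the switch's cover, 16 below the key's top, 49 above its foot. A 22 mm collar, 4 mm thick, rests on the cover; 20 mm of shank is in the lock.
- plug (a joint): Turn of the square switch's cylinder with the key in it, rad: 0 at the start, growing clockwise seen from above to a stop at 1.25. Turns easily (0.03 N m), stays where left; lags the key by up to 0.1 (play). The key comes out only within about 10 degrees of the start: elsewhere its bit catches under the cover after 4 mm of lift. Lifted 20 mm it is clear.
- holder: The yellow plastic pad holder, an open tray fixed to the counter, outside 170 (x) x 140 (y) x 40 mm high, walls and floor 5 mm, with a small 20 mm lug on each x end. Origin at the centre of its underside, z up.
- round_key_edge (a point): Edge of the bow of the other key, which stays in the round switch (grey cylinder 90 mm across, 50 mm high, fixed). That bow is an upright round disc 34 mm across, 10 mm thick; this point is on its rim at mid-height, 79 mm above the counter, 17 mm from that lock's axis along the point's +x. Not to be turned.
Mind the look-alikes: they are no part of the job. Leave any orange look-alike of the part that bears plug alone. Of the things shaped like the part that bears key_bow, the bare steel one is meant.

How it is judged:
By the outcome, as a careful person would: the job done as asked, in the order asked, and still so for the second after the job is handed in, with the robot touching nothing.
It also fails if it takes over 58 s, if anything falls off the work surface, if the arm or the gripper's body presses on something with over 40 N, if the wrist force passes 120 N, or if a joint passes its speed limit or range.

ROBOT

A 7-joint arm with a two-finger parallel gripper is mounted at the origin on the work surface. World frame = base frame: x ahead of the robot, y to its left, z up, the work surface at z = 0. Lengths are in m, angles in rad, forces in N, time in s.
With the tool pointing down it reaches from about 0.425 to 0.925 m from the base axis. Payload 6.8 kg.
Tool frame: the origin (TCP) lies on the front face of the gripper's body, between the roots of the fingers; the fingertips stand 73 mm ahead of it and the grasp point (between the pads) lies 54 mm ahead of it; z points along the fingers, y is the direction in which the jaws open and shut (so a half turn about z gives the same grasp; the last joint's range is limited). The gripper opens to 85 mm and grips with 20 to 120 N. Pads are 22 mm wide; open, the fingers measure 114 mm over their backs; the gripper's body (76 mm by 85 mm) begins 54 mm behind the grasp point. The pads swing forward as they close: fully open they stand 13 mm farther back than shut.
Start: joints at [-1.307, 0.477, 0.022, 1.555, -0.011, 1.109, -0.083], TCP at [0.245, 0.629, 0.304] pointing down, gripper open.
Joint ranges: [-2.96, 2.96], [-0.34, 2.1], [-1.41, 1.46], [0.24, 2.44], [-1.37, 4.51], [0.17, 1.92], [-2.96, 2.96]. Speed limits (rad/s): [2.39, 2.39, 3.14, 3.14, 3.14, 3.14, 3.14].

INTERFACE

Orientations are given as a rotation vector (axis times angle).
In Python, from bench import * gives the robot as it stands.
- The arm moves only by the tool jog_arm, never from a script. Its argument "plan" is a list of rows, each a list of 2 entries, a list of its own where there are three numbers: the shift along the world's x, y, z in cm, then the turn about the world's z in rad. In form: [[[tx, ty, tz], twist], ...]. A call has 1 to 12 rows; each row shifts and turns the commanded pose from where the row before left it; what a row does not reach is not made up. A row lasts 1/10 s, in which the tool goes at most 50 mm and 8.59 degrees, less where a joint would pass 70% of its speed; a pose out of reach is approached as far as the arm can. A call is refused whole if a number of a shift passes 5 or a number of a turn 0.15, either way. A call with a gripper value outside its range is refused whole. "hand" is the finger opening in cm, from 0 to 8.54, set as the call begins (left out, the last holds). The fingers move at their own pace and stop on an object; "grip_force" is the grip in N (left out, the last holds). Time passes only in rows, so rows that do not move let the fingers close. It gives the time, the measured TCP pose, the force and the opening at its end, in the units of the state.
- get_obs(): the state, without advancing time (a new reading comes with each control period).
- grab_frame(name): name is "scene" or "top" or "wrist"; returns the picture (400x640x3 uint8, red, green, blue); there is no depth.
- get_calibration(name): a dict with "intrinsics" (3x3 intrinsics, pixels), "xyz" and "orientation" of the camera in the world. Camera axes: x right, y down, z forward; pixel columns grow to the right and rows downward; lengths in m; the calibration is good to about 2 mm. A picture is of the moment at which its call begins: read the wrist's pose just before it. get_calibration takes no time and is no camera call; for the wrist camera it gives the pose at the moment of the call.
- hand_in(): hands the job in, once; it reports no verdict.
The state is a dict: "clock": time; "joints": joint angles; "qvel": joint speeds; "tau": joint torques, N m; "tcp_pos": TCP position; "orientation": TCP orientation; "contact_force": force on the tool from outside, world axes, zero at the start; "moment": the same for the moment, N m; "grip_width": finger opening in m.
Only numpy, scipy, OpenCV 4.12 (cv2) and the standard library are available. Lean on these libraries where they do the work, as an engineer would, in place of code of your own. Each camera call takes 0.05 s, during which the arm holds its last target. There are 200 camera calls.

## Working session

There is one attempt and no reset: what is moved stays moved. The work goes in short steps, Python scripts to look and compute and a tool call to move; the robot and the scene stay as the last step left them, time stands still between calls to the robot, and variables do not carry over. Pictures are saved under pics/ and viewed, about 8 in all and at most 12, crops included, and the job is handed in when it is done.

Besides the shell and the picture viewer there is one more tool, called after "Call:" in YAML: its name, and indented under it one key for each argument. jog_arm: Moves the arm, as the interface text tells. Its arguments: {"type":"object","properties":{"plan":{"type":"array","items":{"type":"array"}},"hand":{"type":"number"},"grip_force":{"type":"number"}},"required":["plan"]}

```bash
mkdir -p pics; cat > h.py <<'E'
from bench import *
import numpy as np, cv2
from scipy.spatial.transform import Rotation as R
def cal(n):
    c=get_calibration(n); K=np.array(c["intrinsics"],float); o=np.array(c["orientation"],float)
    Rm=o if o.shape==(3,3) else R.from_rotvec(o).as_matrix()
    return K,np.array(c["xyz"],float),Rm
def ray(C,uv,z):
    K,p,Rm=C; d=Rm@np.linalg.solve(K,np.array([uv[0],uv[1],1.])); return p+d*(z-p[2])/d[2]
def proj(C,P):
    K,p,Rm=C; q=K@(Rm.T@(np.array(P)-p)); return q[:2]/q[2]
def snap(n,f):
    C=cal(n); im=grab_frame(n); cv2.imwrite('pics/'+f,cv2.cvtColor(im,cv2.COLOR_RGB2BGR)); return C,im
E
python3 - <<'E'
from h import *
o=get_obs(); print(o)
for n in("top","scene"):
    C,im=snap(n,n+"1.png"); print(n,C)
a=cv2.imread('pics/top1.png');b=cv2.imread('pics/scene1.png')
E
```

```text
{'clock': 0.0, 'joints': array([-1.30710309,  0.47779682,  0.0223458 ,  1.5564547 , -0.0114968 ,
        1.10930184, -0.08313713]), 'qvel': array([ 0.00160101, -0.00088243,  0.00097142,  0.0005097 ,  0.00171708,
        0.00012692, -0.00112693]), 'tau': array([-1.25694944e-03, -5.96450222e+01,  1.60766758e+00, -2.81201828e+01,
        1.25127530e-02,  9.35631950e-03,  5.37850852e-06]), 'tcp_pos': array([0.24505959, 0.62844812, 0.30292655]), 'orientation': array([-5.80646875e-01, -3.08726426e+00,  2.86128636e-03]), 'contact_force': array([-0.45453833, -0.7541132 , -0.88152046]), 'moment': array([ 0.01049449, -0.07451946, -0.02751436]), 'grip_width': 0.08529837853058979}
top (array([[516.8211285 ,   0.        , 319.0355523 ],
       [  0.        , 516.8211285 , 196.16758932],
       [  0.        ,   0.        ,   1.        ]]), array([0.33068441, 0.02807175, 1.12904274]), array([[-0.03956521, -0.97900105,  0.19997887],
       [-0.99920694,  0.03966199, -0.00352391],
       [-0.00448165, -0.1999597 , -0.97979387]]))
scene (array([[369.94339041,   0.        , 318.86418581],
       [  0.        , 369.94339041, 204.7238862 ],
       [  0.        ,   0.        ,   1.        ]]), array([0.97648388, 0.48233948, 0.656751  ]), array([[-0.75816762,  0.42924914, -0.49084318],
       [ 0.65196803,  0.51165149, -0.55959846],
       [ 0.01093349, -0.74428349, -0.66777432]]))
```

View pics/top1.png

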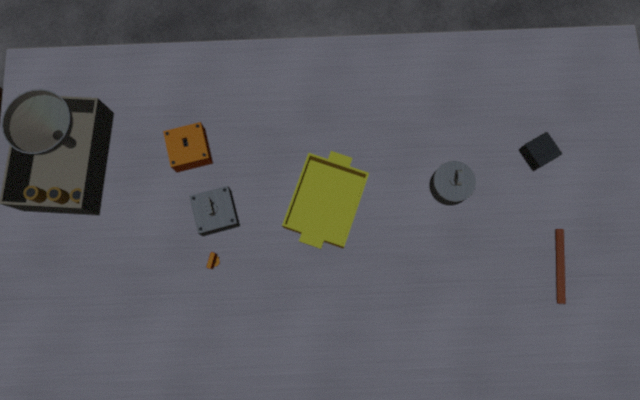

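View pics/scene1.png

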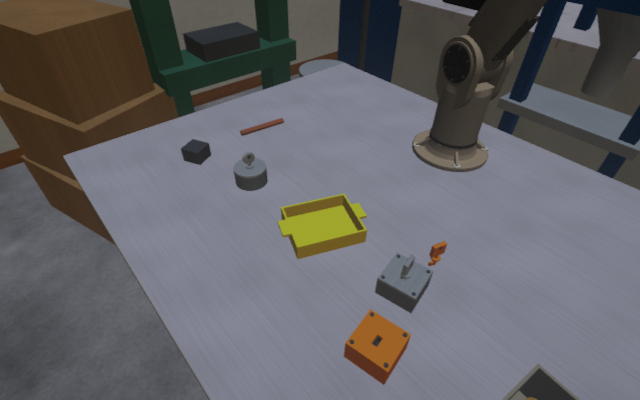

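Top view: the grey square switch is at (214,210) with the bow near (212,207), the round switch at (455,182), and the yellow tray at (326,200). There is also an orange switch at (187,146) and an orange key at (213,260). I'll measure these next.

```bash
python3 - <<'E'
from h import *
C=cal("top"); S=cal("scene")
a=cv2.imread('pics/top1.png'); hsv=cv2.cvtColor(a,cv2.COLOR_BGR2HSV)
y=cv2.inRange(hsv,(22,120,60),(38,255,255))
c=max(cv2.findContours(y,0,1)[0],key=cv2.contourArea); r=cv2.minAreaRect(c); print("tray",r)
b=cv2.boxPoints(r); print([ray(C,p,.03)[:2].round(3) for p in b], ray(C,r[0],.03).round(3))
for n,uv,z in[("sq centre",(214,210),.05),("round",(455,180),.05),("bow",(212,205),.095),("orange key",(213,260),.02)]: print(n,ray(C,uv,z).round(3))
t=cv2.resize(a[170:250,170:260],None,fx=7,fy=7,interpolation=cv2.INTER_CUBIC)
s=cv2.imread('pics/scene1.png'); s=cv2.resize(s[235:315,365:455],None,fx=7,fy=7,interpolation=cv2.INTER_CUBIC)
o=np.hstack([t,s]); o=cv2.resize(o,(800,356)); cv2.imwrite('pics/z1.png',cv2.convertScaleAbs(o,alpha=1.6))
E
```

```text
tray ((325.33392333984375, 199.2900390625), (64.63643646240234, 95.43524169921875), 19.179006576538086)
[array([0.476, 0.113]), array([0.675, 0.038]), array([ 0.621, -0.094]), array([ 0.426, -0.016])] [0.548 0.011 0.03 ]
sq centre [0.53  0.248 0.05 ]
round [ 0.574 -0.268  0.05 ]
bow [0.532 0.243 0.095]
orange key [0.427 0.256 0.02 ]
```

View pics/z1.png

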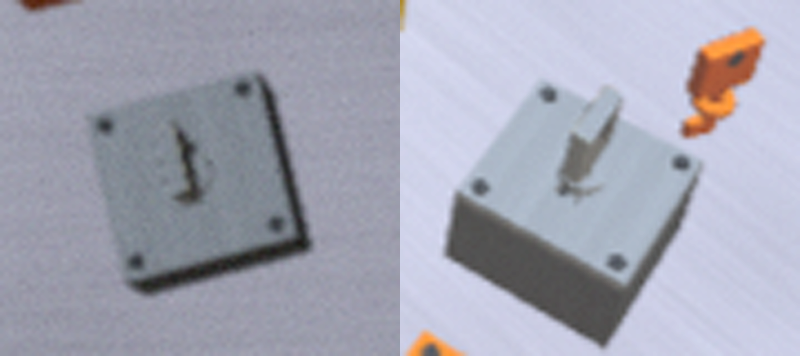

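Call:
jog_arm:
  plan:
    - [[2.3, -3.1, 0], 0.05]
    - [[2.3, -3.1, 0], 0.05]
    - [[2.3, -3.1, 0], 0.05]
    - [[2.3, -3.1, 0], 0.05]
    - [[2.3, -3.1, 0], 0.05]
    - [[2.3, -3.1, 0], 0.05]
    - [[2.3, -3.1, 0], 0.05]
    - [[2.3, -3.1, 0], 0.05]
    - [[2.3, -3.1, 0], 0.05]
    - [[2.3, -3.1, 0], 0.05]
    - [[2.3, -3.1, 0], 0.05]
    - [[2.3, -3.1, 0], 0.05]

```text
clock: 1.3
tcp_pos: [0.5218, 0.2554, 0.3036]
orientation: [0.361, -3.12, 0.0]
contact_force: [0.3, 0.2, -0.3]
grip_width: 0.0853
```

```bash
python3 - <<'E'
from h import *
import time
o=get_obs(); print(o['clock'],o['tcp_pos'],o['orientation'],o['qvel'].round(3),o['joints'].round(2))
C,im=snap("wrist","w1.png"); print(C)
print(proj(C,(.53,.247,.05)),proj(C,(.53,.247,.095)))
E
```

```text
1.3 [0.5217761  0.25537525 0.30361075] [ 3.60814788e-01 -3.12019306e+00  4.29719377e-04] [ 0.606  0.098  0.082 -0.136 -0.036  0.036  1.193] [-0.61  0.32  0.06  1.79 -0.02  1.03  1.26]
(array([[288.80092101,   0.        , 319.04679798],
       [  0.        , 288.80092101, 204.26197562],
       [  0.        ,   0.        ,   1.        ]]), array([0.45698394, 0.24074609, 0.3734768 ]), array([[-2.28959484e-01,  9.38999335e-01,  2.56627754e-01],
       [ 9.73435833e-01,  2.20990727e-01,  5.98813656e-02],
       [-4.83791445e-04,  2.63521058e-01, -9.64653522e-01]]))
[309.91290328 190.91983017] [308.5131123  200.80895232]
```

View pics/w1.png

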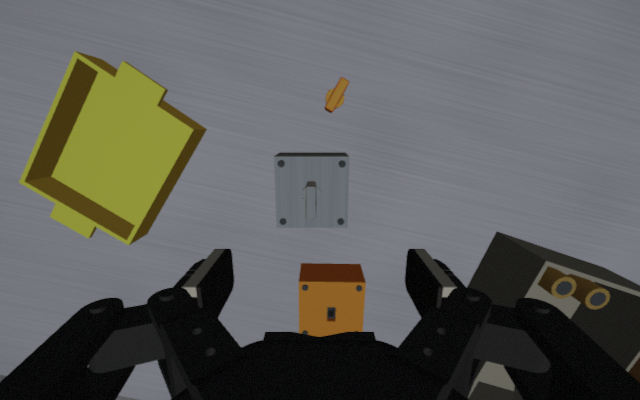

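The wrist view shows the switch at (276..348, 153..227), with the bow around (310,200) and nearly upright. The arm was still settling in that frame, so I'll take another at rest and measure from a crop.

```bash
python3 - <<'E'
from h import *
grab_frame("wrist")
o=get_obs(); print(o['tcp_pos'],o['orientation'],abs(o['qvel']).max())
C,im=snap("wrist","w2.png")
Rt=R.from_rotvec(o['orientation']).as_matrix(); print("jaw deg",np.degrees(np.arctan2(Rt[1,1],Rt[0,1])))
g=cv2.imread('pics/w2.png')
u,v=proj(C,(.53,.247,.07)).astype(int); print(u,v)
x0,y0=u-40,v-45
z=cv2.resize(g[y0:y0+90,x0:x0+80],None,fx=6.6,fy=6.6,interpolation=cv2.INTER_CUBIC)
z=cv2.convertScaleAbs(z,alpha=1.7); print(x0,y0,z.shape)
cv2.imwrite('pics/z2.png',z)
np.set_printoptions(precision=4,suppress=True); 
for uv in [(276,153),(348,153),(348,227),(276,227)]: print(ray(C,uv,.05))
E
```

```text
[0.52457058 0.25045055 0.30365661] [-0.34461802  3.12173158 -0.00522835] 0.09575648352499952
jaw deg 102.59906588478786
315 193
275 148 (594, 528, 3)
[0.4994 0.1955 0.05  ]
[0.4819 0.2733 0.05  ]
[0.5661 0.2945 0.05  ]
[0.585  0.2112 0.05  ]
```

View pics/z2.png

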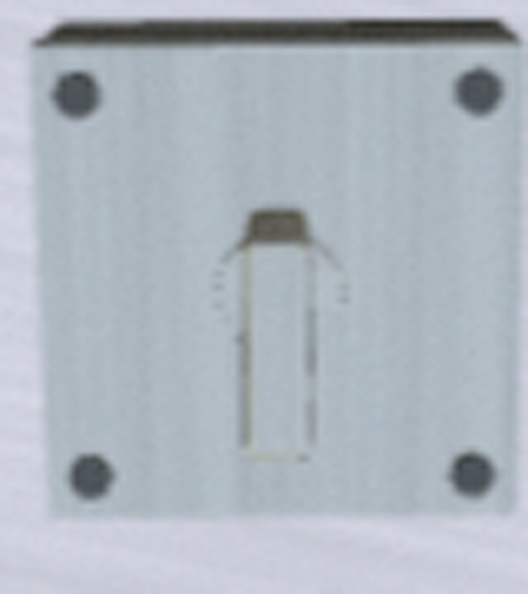

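The crop shows the cover corners at (35,45), (520,45), (515,517) and (50,517). The bow's top face spans (246..309, 240..458) and lines up with the switch.

```bash
python3 - <<'E'
from h import *
np.set_printoptions(precision=4,suppress=True)
o=get_obs();C=cal("wrist");print(o['tcp_pos'],abs(o['qvel']).max())
f=lambda p,z:ray(C,(275+p[0]/6.6-.5+.08,148+p[1]/6.6-.5+.08),z)[:2]
b=[f(p,.095) for p in[(247,240),(307,240),(310,458),(245,458)]]
c=[f(p,.05) for p in[(35,45),(520,45),(515,517),(50,517)]]
m=np.mean(b,0);print("bow",m,"cover",np.mean(c,0))
for q in(b,c):
    d=(q[3]-q[0]+q[2]-q[1])/2; print(np.linalg.norm(d),np.degrees(np.arctan2(d[1],d[0])),np.linalg.norm(q[1]-q[0]))
    e=q[1]-q[0]+q[2]-q[3];print(np.degrees(np.arctan2(e[1],e[0])))
T=cal("top")
for uv in[(90,118),(258,72),(305,240),(135,285)]: pass
print("top cover",ray(T,(170+197/4.444,170+179/4.444),.05))
# tray rim in wrist w2
g=cv2.imread('pics/w2.png');hsv=cv2.cvtColor(g,cv2.COLOR_BGR2HSV)
E
```

```text
[0.5228 0.2535 0.3035] 0.057017579705129405
bow [0.5292 0.2526] cover [0.5298 0.2528]
0.033984702742681644 12.761171505170267 0.008913836839961145
102.78966744720277
0.08391337922878545 13.248765681507246 0.08146415831869634
102.78597687259247
top cover [0.5294 0.2473 0.05  ]
```

The pose used there was 3 mm off because the arm was still swinging. I'll descend, let it settle and look again.

Call:
jog_arm:
  plan:
    - [[0.3, -0.3, -2], 0]
    - [[0.3, -0.3, -2], 0]
    - [[0.3, -0.1, -2], 0]
    - [[0, 0, -1.5], 0]
    - [[0, 0, 0], 0]
    - [[0, 0, 0], 0]
    - [[0, 0, 0], 0]
    - [[0, 0, 0], 0]
    - [[0, 0, 0], 0]
    - [[0, 0, 0], 0]
    - [[0, 0, 0], 0]
    - [[0, 0, 0], 0]

```text
clock: 2.65
tcp_pos: [0.5302, 0.2499, 0.229]
orientation: [-0.358, 3.121, 0.0]
contact_force: [-0.6, 0.7, -0.1]
grip_width: 0.0856
```

```bash
python3 - <<'E'
from h import *
o=get_obs(); print(o['tcp_pos'],o['orientation'],abs(o['qvel']).max())
C,im=snap("wrist","w3.png"); o=get_obs(); print(o['tcp_pos'])
Rt=R.from_rotvec(o['orientation']).as_matrix(); print("jaw deg",np.degrees(np.arctan2(Rt[1,1],Rt[0,1])))
g=cv2.imread('pics/w3.png')
u,v=proj(C,(.53,.249,.07)).astype(int)
x0,y0=u-60,v-60
z=cv2.resize(g[y0:y0+120,x0:x0+120],None,fx=5,fy=5,interpolation=cv2.INTER_CUBIC)
z=cv2.convertScaleAbs(z,alpha=1.7); print(x0,y0)
cv2.imwrite('pics/z3.png',z); np.savez('c3.npz',K=C[0],p=C[1],R=C[2],x0=x0,y0=y0)
E
```

```text
[0.53022846 0.24990767 0.22899035] [-3.57690125e-01  3.12106268e+00  1.25716762e-04] 0.0019015191168265657
[0.53023697 0.24988143 0.22895477]
jaw deg 103.06815458547565
257 148
```

View pics/z3.png

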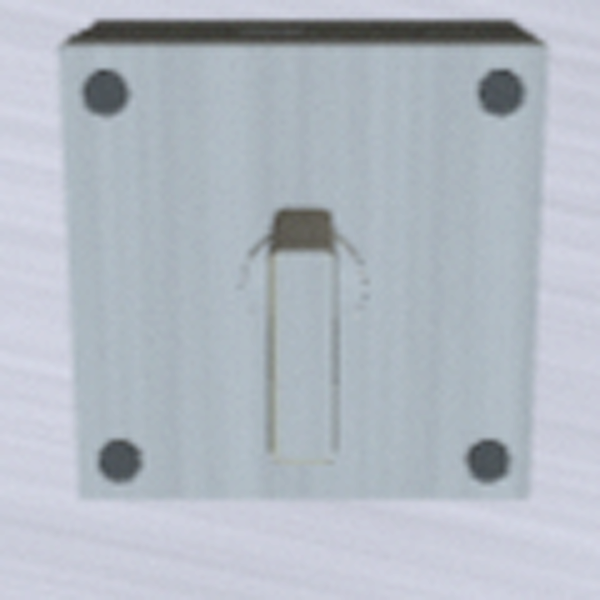

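Cover corners are now at (62,43), (547,43), (528,498) and (80,498), and the bow top spans (270..336, 249..461), upright and centred on the cover.

```bash
python3 - <<'E'
from h import *
np.set_printoptions(precision=4,suppress=True)
d=np.load('c3.npz');C=(d['K'],d['p'],d['R']);x0,y0=d['x0'],d['y0']
f=lambda p,z:ray(C,(x0+p[0]/5-.4,y0+p[1]/5-.4),z)[:2]
b=[f(p,.095) for p in[(270,249),(336,249),(337,462),(270,462)]]
c=[f(p,.05) for p in[(62,43),(547,43),(528,498),(80,498)]]
print("bow",np.mean(b,0),"cover",np.mean(c,0))
for q in(b,c):
    e=(q[3]-q[0]+q[2]-q[1])/2; print(np.linalg.norm(e),np.degrees(np.arctan2(e[1],e[0])),np.linalg.norm(q[1]-q[0]))
E
```

```text
bow [0.5312 0.2492] cover [0.5316 0.2492]
0.03323492154195373 13.142661804479614 0.009595631186856718
0.08402584703443614 12.964317309111335 0.08286582894082811
```

Call:
jog_arm:
  plan:
    - [[0.1, -0.1, -2], 0]
    - [[0, 0, -2], 0]
    - [[0, 0, -2], 0]
    - [[0, 0, -1.6], 0]
    - [[0, 0, -1], 0]
    - [[0, 0, -1], 0]
    - [[0, 0, 0], 0]
    - [[0, 0, 0], 0]
    - [[0, 0, 0], 0]
    - [[0, 0, 0], 0]
  hand: 4

```text
clock: 3.7
tcp_pos: [0.5316, 0.2491, 0.1336]
orientation: [-0.357, 3.12, 0.001]
contact_force: [-0.2, 0.4, -0.2]
grip_width: 0.0403
```

Call:
jog_arm:
  plan:
    - [[0, 0, 0], 0]
    - [[0, 0, 0], 0]
    - [[0, 0, 0], 0]
    - [[0, 0, 0], 0]
    - [[0, 0, 0], 0]
    - [[0, 0, 0], 0]
    - [[0, 0, 0], 0]
    - [[0, 0, 0], 0]
    - [[0, 0, 0], 0]
    - [[0, 0, 0], 0]
  hand: 0
  grip_force: 40

```text
clock: 4.7
tcp_pos: [0.5315, 0.2487, 0.1333]
orientation: [-0.357, 3.121, -0.0]
contact_force: [-1.3, -0.3, 5.5]
grip_width: 0.0096
```

Call:
jog_arm:
  plan:
    - [[0, 0, 0], -0.12]
    - [[0, 0, 0], -0.12]
    - [[0, 0, 0], -0.12]
    - [[0, 0, 0], -0.12]
    - [[0, 0, 0], -0.12]
    - [[0, 0, 0], -0.12]
    - [[0, 0, 0], -0.12]
    - [[0, 0, 0], -0.12]
    - [[0, 0, 0], -0.12]
    - [[0, 0, 0], -0.12]
    - [[0, 0, 0], 0]
    - [[0, 0, 0], 0]

```text
clock: 5.9
tcp_pos: [0.5316, 0.249, 0.1332]
orientation: [1.467, 2.777, 0.001]
contact_force: [-0.7, -1.7, 5.0]
grip_width: 0.0092
```

```bash
python3 -c "
from h import *
o=get_obs();Rt=R.from_rotvec(o['orientation']).as_matrix();print(np.arctan2(Rt[1,1],Rt[0,1]),np.radians(103.07),o['tcp_pos'],o['moment'],o['contact_force'],abs(o['qvel']).max())"
```

```text
0.5988712019280867 1.7989108600305554 [0.53157226 0.24897117 0.13321438] [-0.2847701   0.11657247 -0.08280388] [-0.66084435 -1.65264346  5.0480528 ] 0.005943907203899711
```

Call:
jog_arm:
  plan:
    - [[0, 0, 0], -0.05]
    - [[0, 0, 0], -0.05]
    - [[0, 0, 0], -0.04]
    - [[0, 0, 0], 0]
    - [[0, 0, 0], 0]
    - [[0, 0, 0], 0]

```text
clock: 6.5
tcp_pos: [0.5315, 0.2492, 0.1332]
orientation: [1.657, 2.668, 0.001]
contact_force: [-0.4, -0.4, 5.0]
grip_width: 0.0098
```

```bash
python3 -c "
from h import *
o=get_obs();Rt=R.from_rotvec(o['orientation']).as_matrix();print(np.arctan2(Rt[1,1],Rt[0,1])-1.7989,o['moment'],o['contact_force'])"
```

```text
-1.339699264026834 [-0.17928867  0.117275   -0.03748104] [-0.39756887 -0.36650126  5.02044447]
```

Call:
jog_arm:
  plan:
    - [[0, 0, 0], -0.04]
    - [[0, 0, 0], -0.04]
    - [[0, 0, 0], 0]
    - [[0, 0, 0], 0]
    - [[0, 0, 0], 0]

```text
clock: 7.0
tcp_pos: [0.5316, 0.2494, 0.1333]
orientation: [1.761, 2.601, 0.002]
contact_force: [-0.4, -0.4, 4.8]
grip_width: 0.0096
```

```bash
python3 -c "
from h import *
o=get_obs();Rt=R.from_rotvec(o['orientation']).as_matrix();print(np.arctan2(Rt[1,1],Rt[0,1])-1.7989,o['moment'],o['contact_force'])"
```

```text
-1.4182839924300459 [-0.07034572  0.04389687  0.4208831 ] [-0.42824335 -0.37160819  4.78969337]
```

The moment jumped to 0.42 N·m at about 1.4 rad, so the stop is reached. Turning back now.

Call:
jog_arm:
  plan:
    - [[0, 0, 0], 0.12]
    - [[0, 0, 0], 0.12]
    - [[0, 0, 0], 0.12]
    - [[0, 0, 0], 0.12]
    - [[0, 0, 0], 0.12]
    - [[0, 0, 0], 0.12]
    - [[0, 0, 0], 0.12]
    - [[0, 0, 0], 0.12]
    - [[0, 0, 0], 0.12]
    - [[0, 0, 0], 0.12]
    - [[0, 0, 0], 0.12]
    - [[0, 0, 0], 0.0]

```text
clock: 8.2
tcp_pos: [0.5312, 0.2486, 0.1332]
orientation: [0.206, -3.135, -0.0]
contact_force: [-1.4, -2.0, 5.7]
grip_width: 0.01
```

Call:
jog_arm:
  plan:
    - [[0, 0, 0], 0.05]
    - [[0, 0, 0], 0.05]
    - [[0, 0, 0], 0]
    - [[0, 0, 0], 0]
    - [[0, 0, 0], 0]
    - [[0, 0, 0], 0]

```text
clock: 8.8
tcp_pos: [0.5314, 0.2486, 0.1332]
orientation: [-0.357, 3.121, -0.0]
contact_force: [-0.5, -1.3, 5.5]
grip_width: 0.0094
```

```bash
python3 -c "
from h import *
o=get_obs();Rt=R.from_rotvec(o['orientation']).as_matrix();print(np.arctan2(Rt[1,1],Rt[0,1])-1.7989,o['moment'],o['contact_force'],o['tcp_pos'])"
```

```text
-0.00019895395665092686 [-0.36903348  0.21545889 -0.0215815 ] [-0.50255577 -1.29262595  5.50898832] [0.5313592  0.24863301 0.13323428]
```

Call:
jog_arm:
  plan:
    - [[0, 0, 0], 0.03]
    - [[0, 0, 0], 0.03]
    - [[0, 0, 0], 0]
    - [[0, 0, 0], 0]
    - [[0, 0, 0], 0]
    - [[0, 0, 0], 0]

```text
clock: 9.4
tcp_pos: [0.5315, 0.2487, 0.1332]
orientation: [-0.451, 3.109, 0.0]
contact_force: [-0.6, -1.9, 5.5]
grip_width: 0.0095
```

```bash
python3 -c "
from h import *
o=get_obs();Rt=R.from_rotvec(o['orientation']).as_matrix();print(np.arctan2(Rt[1,1],Rt[0,1])-1.7989,o['moment'],o['contact_force'],o['tcp_pos'])"
```

```text
0.05973941387526249 [-0.3961661   0.14789128 -0.05528921] [-0.63260479 -1.94281097  5.50172798] [0.53148478 0.24866793 0.1332478 ]
```

Lifting gently, watching for the bit catching at 4 mm.

Call:
jog_arm:
  plan:
    - [[0, 0, 0.2], 0]
    - [[0, 0, 0.2], 0]
    - [[0, 0, 0.2], 0]
    - [[0, 0, 0.2], 0]
    - [[0, 0, 0], 0]
    - [[0, 0, 0], 0]

```text
clock: 10.0
tcp_pos: [0.5306, 0.2484, 0.1405]
orientation: [0.451, -3.107, 0.001]
contact_force: [0.7, -1.3, -12.7]
grip_width: 0.0094
```

```bash
python3 - <<'E'
from h import *
C,im=snap("wrist","w4.png"); o=get_obs(); print(o['contact_force'],o['moment'],o['tcp_pos'])
S,im2=snap("scene","s4.png")
a=cv2.imread('pics/w4.png');b=cv2.imread('pics/s4.png')
u,v=proj(S,(.53,.249,.07)).astype(int)
z=cv2.resize(b[v-40:v+40,u-40:u+40],(400,400),interpolation=cv2.INTER_CUBIC)
u,v=proj(C,(.53,.249,.07)).astype(int);print(u,v)
w=cv2.resize(a[v-60:v+60,u-60:u+60],(400,400),interpolation=cv2.INTER_CUBIC)
cv2.imwrite('pics/z4.png',cv2.convertScaleAbs(np.hstack([w,z]),alpha=1.7))
E
```

```text
[ -0.19008397  -0.96107062 -10.2804398 ] [-0.31507705 -0.13908409  0.0485337 ] [0.53073684 0.24847649 0.14075111]
319 254
```

View pics/z4.png

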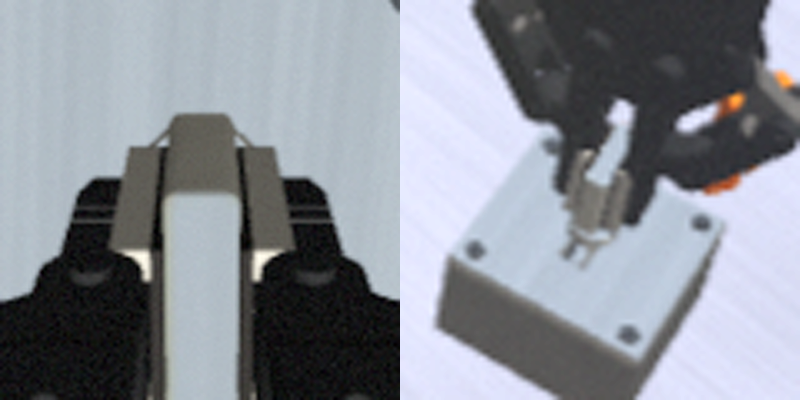

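The key has lifted and its bow is parallel to the pads, with the shank visible under the collar. I'll lift a little more and compare the force.

Call:
jog_arm:
  plan:
    - [[0, 0, 0.15], 0]
    - [[0, 0, 0.15], 0]
    - [[0, 0, 0], 0]
    - [[0, 0, 0], 0]
    - [[0, 0, 0], 0]

```text
clock: 10.6
tcp_pos: [0.5322, 0.25, 0.1452]
orientation: [-0.451, 3.106, 0.003]
contact_force: [0.3, -0.1, 3.6]
grip_width: 0.0093
```

Call:
jog_arm:
  plan:
    - [[0, 0, 0.4], 0]
    - [[0, 0, 0.4], 0]
    - [[0, 0, 0.4], 0]
    - [[0, 0, 0], 0]
    - [[0, 0, 0], 0]
    - [[0, 0, 0], 0]

```text
clock: 11.2
tcp_pos: [0.5311, 0.2488, 0.1558]
orientation: [0.451, -3.109, 0.0]
contact_force: [-0.5, -0.6, -0.5]
grip_width: 0.0092
```

```bash
python3 - <<'E'
from h import *
C,im=snap("wrist","w5.png"); o=get_obs(); print(o['contact_force'],o['moment'],o['tcp_pos'])
S,im2=snap("scene","s5.png")
a=cv2.imread('pics/w5.png');b=cv2.imread('pics/s5.png')
u,v=proj(S,(.53,.249,.07)).astype(int)
z=cv2.resize(b[v-40:v+40,u-40:u+40],(400,400),interpolation=cv2.INTER_CUBIC)
u,v=proj(C,(.53,.249,.07)).astype(int)
w=cv2.resize(a[v-60:v+60,u-60:u+60],(400,400),interpolation=cv2.INTER_CUBIC)
cv2.imwrite('pics/z5.png',cv2.convertScaleAbs(np.hstack([w,z]),alpha=1.7))
E
```

```text
[-1.31324223  0.46349686 -1.22265875] [0.0232196  0.01534721 0.01056212] [0.53108505 0.24878606 0.15570493]
```

View pics/z5.png

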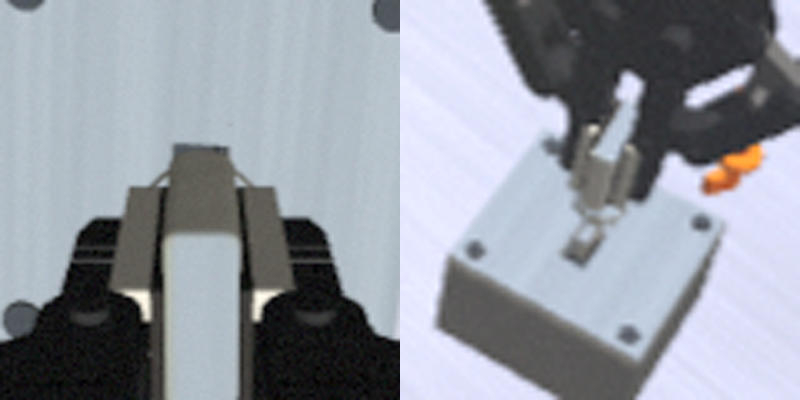

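The key is out: the force is about its weight, and the shank and bit are clear. Next I lift and carry it to the tray, turning −2.22 rad on the way so that it tips along the tray's long axis.

Call:
jog_arm:
  plan:
    - [[0, 0, 0.7], 0]
    - [[0, 0, 1], 0]
    - [[0, 0, 1.5], 0]
    - [[0, 0, 1.5], 0]
    - [[0, 0, 1.3], 0]
    - [[0.1, -1, 0], -0.1]
    - [[0.1, -1.5, 0], -0.13]
    - [[0.1, -1.5, 0], -0.13]
    - [[0.1, -1.5, 0], -0.13]
    - [[0.1, -1.5, 0], -0.13]
    - [[0.1, -1.5, 0], -0.13]
    - [[0.1, -1.5, 0], -0.13]

```text
clock: 12.5
tcp_pos: [0.5384, 0.1485, 0.2171]
orientation: [0.924, 3.002, 0.002]
contact_force: [0.4, -0.4, -0.4]
grip_width: 0.0094
```

Call:
jog_arm:
  plan:
    - [[0.1, -1.5, 0], -0.13]
    - [[0.1, -1.5, 0], -0.13]
    - [[0.1, -1.5, 0], -0.13]
    - [[0.1, -1.5, 0], -0.13]
    - [[0.1, -1.5, 0], -0.13]
    - [[0.1, -1.5, 0], -0.13]
    - [[0.2, -1.5, 0], -0.13]
    - [[0.2, -1.5, 0], -0.13]
    - [[0.2, -1.3, 0], -0.12]
    - [[0, -0.5, 0], -0.1]
    - [[0, 0, 0], -0.08]
    - [[0, 0, 0], -0.1]

```text
clock: 13.7
tcp_pos: [0.5505, 0.0109, 0.2169]
orientation: [-2.673, -1.65, -0.002]
contact_force: [-0.2, 0.8, -0.4]
grip_width: 0.009
```

Call:
jog_arm:
  plan:
    - [[0, 0, 0], 0]
    - [[0, 0, 0], 0]
    - [[0, 0, 0], 0]
    - [[0, 0, 0], 0]
    - [[0, 0, 0], 0]

```text
clock: 14.2
tcp_pos: [0.5502, 0.0109, 0.216]
orientation: [-2.67, -1.656, -0.0]
contact_force: [0.6, -0.3, 0.2]
grip_width: 0.0097
```

```bash
python3 - <<'E'
from h import *
o=get_obs(); print(o['contact_force'],o['tcp_pos'],o['joints'].round(2),o['clock'])
Rt=R.from_rotvec(o['orientation']).as_matrix(); print("jaw deg",np.degrees(np.arctan2(Rt[1,1],Rt[0,1])))
C,im=snap("scene","s6.png")
E
```

```text
[ 0.56189339 -0.32630837  0.19349225] [0.55023121 0.01090719 0.21601082] [-0.63  0.44  0.64  1.97 -0.35  0.84 -0.26] 14.2
jaw deg -26.376461598852405
```

View pics/s6.png

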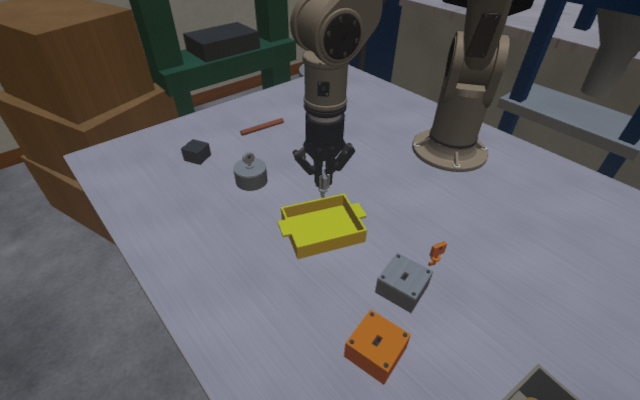

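The scene view shows the key in the gripper above the tray and the square switch empty. Lowering.

Call:
jog_arm:
  plan:
    - [[0, 0, -2], 0.05]
    - [[0, 0, -2.5], 0.05]
    - [[0, 0, -2], 0]
    - [[0, 0, -1.5], 0]
    - [[0, 0, -1], 0]
    - [[0, 0, -0.6], 0]
    - [[0, 0, -0.4], 0]
    - [[0, 0, -0.2], 0]
    - [[0, 0, 0], 0]
    - [[0, 0, 0], 0]
    - [[0, 0, 0], 0]

```text
clock: 15.35
tcp_pos: [0.5505, 0.011, 0.1143]
orientation: [2.584, 1.786, 0.001]
contact_force: [-0.8, -0.6, -0.2]
grip_width: 0.0097
```

```bash
python3 - <<'E'
from h import *
C,im=snap("scene","s7.png"); C,im=snap("top","t7.png")
a=cv2.imread('pics/s7.png')[120:280,230:430]; b=cv2.imread('pics/t7.png')[130:270,250:400]
cv2.imwrite('pics/z7.png',cv2.convertScaleAbs(np.hstack([cv2.resize(a,(400,320)),cv2.resize(b,(343,320))]),alpha=1.6))
E
```

```text
(no output)
```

View pics/z7.png

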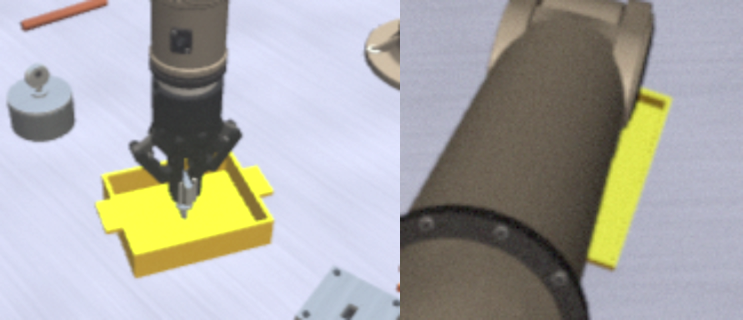

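The key's foot is inside the tray near its middle. Releasing, then rising.

Call:
jog_arm:
  plan:
    - [[0, 0, -0.3], 0]
    - [[0, 0, 0], 0]
    - [[0, 0, 0], 0]

```text
clock: 15.75
tcp_pos: [0.5501, 0.0109, 0.1108]
orientation: [-2.584, -1.786, 0.0]
contact_force: [-0.6, -0.2, -0.8]
grip_width: 0.0095
```

Call:
jog_arm:
  plan:
    - [[0, 0, 0], 0]
    - [[0, 0, 0], 0]
    - [[0, 0, 0], 0]
    - [[0, 0, 0], 0]
    - [[0, 0, 0], 0]
    - [[0, 0, 0], 0]
    - [[0, 0, 0.5], 0]
    - [[0, 0, 1], 0]
    - [[0, 0, 2], 0]
    - [[0, 0, 3], 0]
    - [[0, 0, 3], 0]
    - [[0, 0, 3], 0]
  hand: 4

```text
clock: 16.95
tcp_pos: [0.5501, 0.0107, 0.2379]
orientation: [2.584, 1.786, 0.001]
contact_force: [0.1, 1.3, -0.4]
grip_width: 0.04
```

Call:
jog_arm:
  plan:
    - [[-1, 0, 2], 0]
    - [[-2, 3, 2], 0]
    - [[-2, 3, 1], 0]
    - [[-2, 3, 0], 0]
    - [[-2, 3, 0], 0]
    - [[-1, 3, 0], 0]
    - [[0, 3, 0], 0]
    - [[0, 3, 0], 0]
    - [[0, 0, 0], 0]
    - [[0, 0, 0], 0]

```text
clock: 17.95
tcp_pos: [0.4501, 0.221, 0.2863]
orientation: [2.583, 1.788, 0.0]
contact_force: [-0.4, -0.9, -0.7]
grip_width: 0.0399
```

```bash
python3 - <<'E'
from h import *
C,im=snap("scene","s8.png"); C,im=snap("top","t8.png")
a=cv2.imread('pics/s8.png')[120:320,230:460]; b=cv2.imread('pics/t8.png')[120:270,170:490]
cv2.imwrite('pics/z8.png',cv2.convertScaleAbs(np.vstack([cv2.resize(a,(345,300)) if 0 else cv2.copyMakeBorder(cv2.resize(a,(345,300)),0,0,0,295,0),cv2.resize(b,(640,300))]),alpha=1.6))
E
```

```text
(no output)
```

View pics/z8.png

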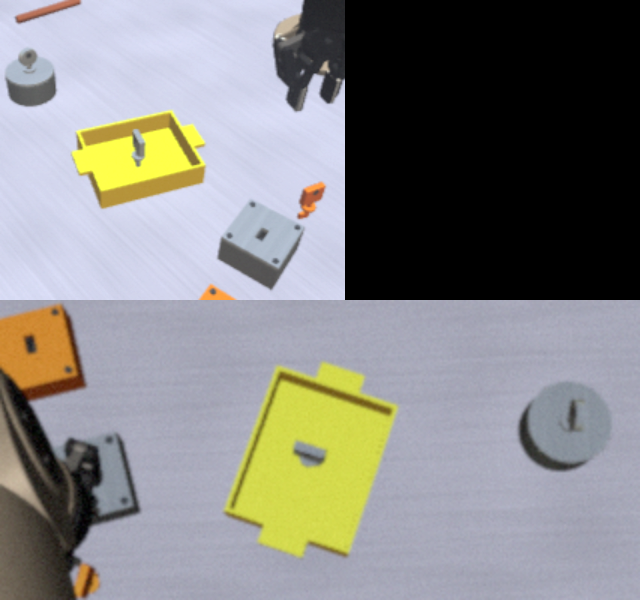

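The key stands in the tray near its centre, the square switch's slot is empty and aligned as at the start, and the round key looks undisturbed. Handing in.

```bash
python3 -c "
from h import *
print(get_obs()['clock']); print(hand_in())"
```

```text
18.05
the job is handed in; nothing more can be done
None
```

I handed the job in at 18 s: the key was turned to the stop, turned back, pulled out, and is now in the yellow pad holder.

- **Turning to the stop:** I turned the key clockwise until the moment rose to about 0.42 N·m, with the gripper at about 1.42 rad. I took that as the stop.
- **Turning back:** I went 0.06 rad past the start to take up the play. I didn't read the cylinder's angle directly, but the key came out and the empty slot lines up with the switch in the last pictures.
- **Pulling out:** The pull showed about 10–13 N at 7–8 mm of lift. I can't tell whether that was friction or the bit briefly catching. It cleared with 3 mm more lift, and after that the force was about the key's own weight.
- **Last check:** The key was standing upright on its foot near the middle of the holder, not lying down. If it tips, there is room for it to fall inside. The round switch's key was never approached and looks unchanged. The gripper was well clear of everything.

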